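# Wedge the rocking vial rack

## Robot

A 6-joint arm with a two-finger parallel gripper is mounted at the origin on the work surface. World frame = base frame: x ahead of the robot, y to its left, z up, the work surface at z = 0. Lengths are in mm, angles in rad, forces in N, time in s.
With the tool pointing down it reaches from about 300 to 775 mm from the base axis. Payload 14.6 kg.
Tool frame: the origin (TCP) lies on the centre line of the jaws, within the pads' length; the fingertips stand 8 mm ahead of it and the grasp point (between the pads) lies 11 mm behind it; z points along the fingers, y is the direction in which the jaws open and shut (so a half turn about z gives the same grasp; the last joint's range is limited). The gripper opens to 94 mm and grips with 3 to 60 N. Pads are 16 mm wide; open, the fingers measure 119 mm over their backs; the gripper's body (75 mm by 177 mm) begins 78 mm behind the grasp point.
Start: joints at [-1.39, 0.3, 1.521, -0, 1.321, -0.067], TCP at [134.893, -533.192, 213.446] pointing down, gripper open.
Joint ranges: [-3.03, 3.03], [-0.79, 2.21], [0.23, 2.52], [-1.04, 4.18], [0, 3.07], [-2.55, 2.55]. Speed limits (rad/s): [2.22, 2.22, 2.57, 3.14, 3.14, 3.14].

## Interface

Orientations are given as [roll, pitch, yaw] about the fixed x, y, z axes, in that order (R = Rz(yaw) Ry(pitch) Rx(roll)).
In Python, from cell import read_state, cams, manip gives the robot as it stands.
- The arm moves only by the shell command python3 -m handwheel 'ROWS' [OPENING] [FORCE]. ROWS is JSON, a list of rows, each a list of 4 numbers: the shift along the tool's x, y, z in m, then the turn about the tool's z in degrees. In form: [[dx, dy, dz, turn], ...]. A call has 1 to 5 rows; each row is the pose to reach, as a shift and turn from the pose measured when the call began, along the tool's axes at that moment; what a row does not reach only later rows make up. A row lasts 1/8 s, in which the tool goes at most 62.5 mm and 10.7 degrees, less where a joint would pass 70% of its speed; a pose out of reach is approached as far as the arm can. A call with a gripper value outside its range is refused whole. OPENING is the closure, from 0 (fully open) to 1 (shut), set as the call begins (- or left out, the last holds). The fingers move at their own pace and stop on an object; FORCE is the grip in N (left out, the last holds). Time passes only in rows, so rows that repeat a pose let the fingers close. It gives the time, the measured TCP pose, the force and the opening at its end, in the units of the state.
- read_state(): the state, without advancing time (a new reading comes with each control period).
- cams.camera(name): name is "scene" or "top"; returns the picture (480x640x3 uint8, red, green, blue); there is no depth.
- cams.get_calibration(name): a dict with "vertical_fov" (degrees; the focal length in pixels is half the picture's height over the tangent of half this angle, whatever the lens; pixels are square), "cx", "cy" (the principal point, pixels), "R" (3x3) and "t" (3): a world point X has camera coordinates R X + t. Camera axes: x right, y down, z forward; pixel columns grow to the right and rows downward; lengths in mm; the calibration is good to about 2 mm. A picture is of the moment at which its call begins. get_calibration takes no time and is no camera call.
- manip.sign_off(): hands the job in, once; it reports no verdict.
The state is a dict: "clock": time; "joints": joint angles; "qd": joint speeds; "effort": joint torques, N m; "eef_pos": TCP position; "eef_rot": TCP orientation; "wrist_force": force on the tool from outside, world axes, zero at the start; "moment": the same for the moment, N m; "finger_gap": finger opening in mm.
Only numpy, scipy, OpenCV 4.12 (cv2) and the standard library are available. Lean on these libraries where they do the work, as an engineer would, in place of code of your own. Each camera call takes 0.05 s, during which the arm holds its last target. There are 200 camera calls.

## Task

The paint-vial rack rocks because one foot is too short: the one at the end without vials, on the side away from the robot, nearest to the wedge. Without grasping or lifting anything, push the loose plastic wedge, thin end first, in under the short foot with your fingertips just until the rack no longer rocks, without jacking it out of level or shoving it along. Then press down on the top of that corner to prove that it stands firm on the wedge, and finish there, still pressing with a firm finger (about 8 N); leave everything else where it is.

Things in the scene. Friction and masses are not known exactly. Their poses are not given: they have to be found in the camera images.
- rack: The vial rack, loose, 1.4 to 1.9 kg: two white end plates joined by clear shelves, 110 mm along its x, 298 mm along its y, end plates 80 mm high; capped vials 118 mm high stand in part of it, none within 55 mm of the short corner. Origin on the table plane under its centre, z up. It is level at the start. Pushed with over 5 N, the wedge may shift it or jack it up.
- short_foot_spot (a point): The point on the table plane straight below the short foot's centre (rack x +46, y +140 mm). Feet are 18 mm square, at x +-46, y +-140, flush with the end plates' outer faces; the plates end 20 mm above the table. The short foot hangs 5 to 15 mm above the table (unknown, new each time); the other three, on 10 mm round pads, carry the rack.
- corner_top (a point): Centre of the flat top of the end plate above the short foot (rack x +46, y +140, 80 mm up): the place to press. The end plate is 18 mm thick along rack y. With nothing under the foot, some 2 to 8 N down here rocks the corner down.
- wedge: The loose grey plastic wedge, 0.11 kg, 140 mm long along its x, 50 mm wide along its y. Origin at mid-length on its flat underside; z up. Its nose (3 mm high) at x = +70 rises evenly to 18 mm at x = -40; from there to x = -70 is a heel block 26 mm high. It starts outside the rack's +y end, nose to the short foot, up to 20 mm to one side and up to 0.2 rad askew.
- wedge_nose (a point): Middle of the wedge's thin front edge, on its underside.
- wedge_heel (a point): Middle of the wedge's upright rear face, 13 mm up: the face to push against. The wedge slides under about 1 N; once it bears on the foot the push rises steeply.
- tape: Bystander, to be left alone: a roll of tape lying flat, 84 mm across, 24 mm high; origin at the centre of its underside.
- brush: Bystander, to be left alone: a paint brush lying flat, 190 mm long.
- vial: Bystander, to be left alone: a capped paint vial standing upright, 28 mm across, 105 mm high; origin at the centre of its underside.
- mix_cup: Bystander, to be left alone: an open white mixing cup, 70 mm across, 60 mm high; origin at the centre of its underside.
- jar: Bystander, to be left alone: a closed jar, 60 mm across, 75 mm high; origin at the centre of its underside.
- can: Bystander, to be left alone: a low round metal can, 72 mm across, 45 mm high; origin at the centre of its underside.

How it is judged:
By the outcome, as a careful person would: the job done as asked, in the order asked, and still so for the second after the job is handed in, while the arm keeps its last pose, push and grip.
It also fails if it takes over 61 s, if anything falls off the work surface, if the arm or the gripper's body presses on something with over 40 N, if the wrist force passes 120 N, or if a joint passes its speed limit or range.

## Working session

There is one attempt and no reset: what is moved stays moved. The work goes in short steps, Python scripts to look and compute and a shell command to move; the robot and the scene stay as the last step left them, time stands still between calls to the robot, and variables do not carry over. Pictures are saved under pics/ and viewed, about 8 in all and at most 12, crops included, and the job is handed in when it is done.

```bash
ls; mkdir -p pics; python3 - <<'E'
from cell import read_state,cams
import cv2
for n in("scene","top"):
    cv2.imwrite(f"pics/{n}0.png",cams.camera(n)[:,:,::-1]); print(n,cams.get_calibration(n))
print(read_state())
E
```

```text
pics
scene {'vertical_fov': 53.80403835895037, 'cx': 316.58982643383456, 'cy': 239.46114507673792, 'R': array([[ 0.34324146,  0.93923961, -0.00377444],
       [ 0.78782895, -0.29009232, -0.54329734],
       [-0.51138132,  0.18350856, -0.83953187]]), 't': array([-215.15558298, -370.19460206, 1232.87443867])}
top {'vertical_fov': 56.04950911998041, 'cx': 323.0747429829978, 'cy': 237.46549894306366, 'R': array([[ 0.01802895, -0.99967297,  0.01813577],
       [-0.99606122, -0.01953288, -0.08648999],
       [ 0.08681595, -0.01650501, -0.99608763]]), 't': array([ 17.93958557, 570.96945984, 745.4969933 ])}
{'clock': 0.1, 'joints': array([-1.38959131e+00,  3.00429630e-01,  1.52150487e+00,  2.40739826e-05,
        1.32070138e+00, -6.65851986e-02]), 'qd': array([-8.96768954e-06, -7.12902417e-04, -2.09721450e-03, -9.70164264e-04,
        1.73389548e-03,  7.93056978e-04]), 'effort': array([ 2.03316376e-03, -5.32645547e+01, -3.53284872e+01,  7.09711947e-02,
        2.34352757e-02, -6.23257597e-05]), 'eef_pos': array([ 134.86513641, -532.97950187,  212.94131211]), 'eef_rot': array([-3.14055329e+00, -9.26793661e-05,  2.47784197e-01]), 'wrist_force': array([ 0.34017635,  0.31783674, -0.6174818 ]), 'moment': array([-0.04732744, -0.00630206, -0.05764436]), 'finger_gap': 93.58847484568128}
```

View pics/top0.png

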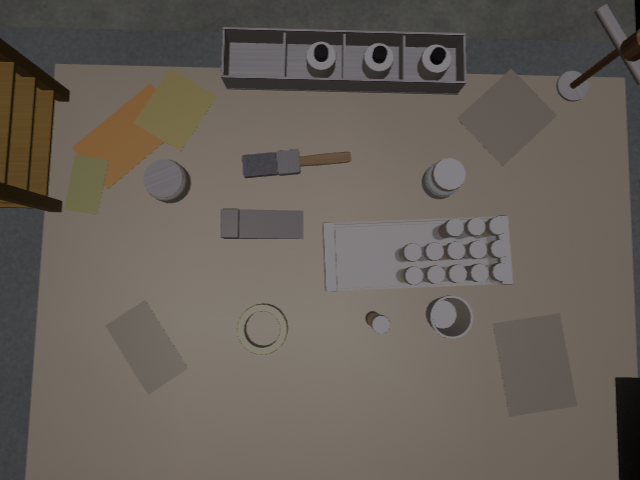

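View pics/scene0.png

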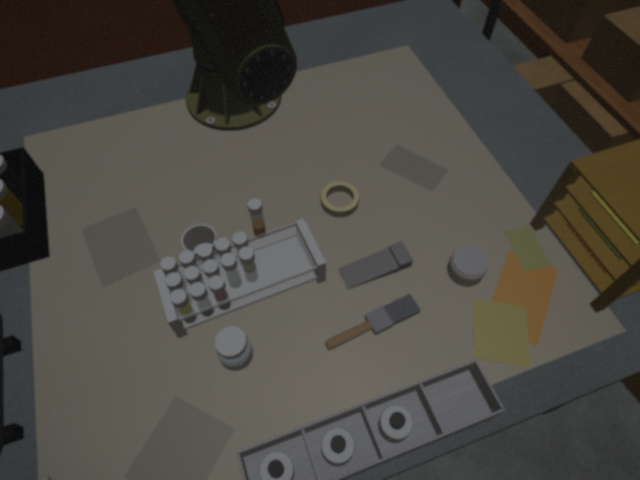

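```bash
cat > h.py <<'E'
import numpy as np,cv2
from cell import read_state,cams
def ray(n,u,v,z):
    c=cams.get_calibration(n); f=240/np.tan(np.radians(c['vertical_fov']/2))
    R,t=c['R'],c['t']; C=-R.T@t; d=R.T@np.array([(u-c['cx'])/f,(v-c['cy'])/f,1]); return (C+d*(z-C[2])/d[2])
def proj(n,X):
    c=cams.get_calibration(n); f=240/np.tan(np.radians(c['vertical_fov']/2))
    p=c['R']@np.array(X,float)+c['t']; return np.array([c['cx'],c['cy']])+f*p[:2]/p[2]
def crop(n,name,x0,x1,y0,y1,s,im=None):
    im=cams.camera(n)[:,:,::-1] if im is None else im
    im=im[y0:y1,x0:x1]; im=cv2.resize(im,None,fx=s,fy=s,interpolation=cv2.INTER_CUBIC)
    im=cv2.convertScaleAbs(im,alpha=1.6); cv2.imwrite(f"pics/{name}.png",im)
E
python3 - <<'E'
from h import *
a=cv2.imread("pics/top0.png");b=cv2.imread("pics/scene0.png")
crop("top","a",210,370,195,305,5,a)
crop("scene","b",270,430,200,310,5,b)
for n in("top","scene"):
    c=cams.get_calibration(n); print(-c['R'].T@c['t'])
E
```

```text
[503.67607708  41.39083531 791.63812942]
[ 995.96929353 -131.55097592  833.09954801]
```

View pics/a.png

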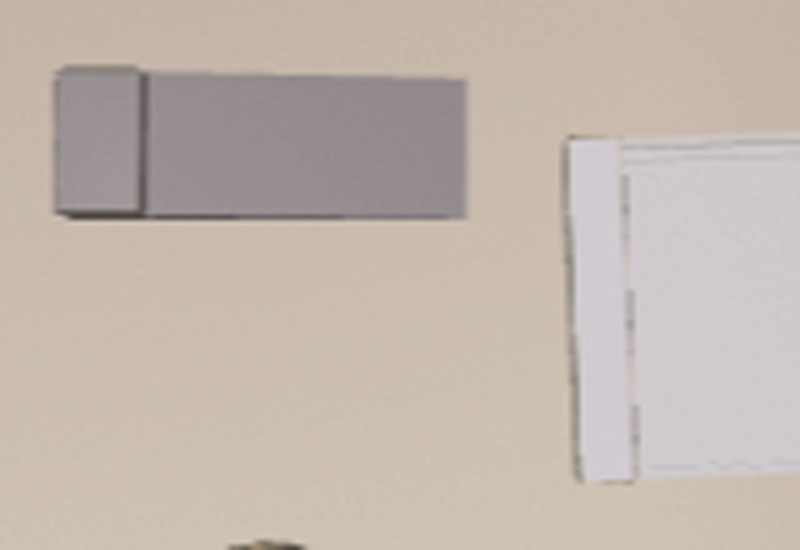

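View pics/b.png

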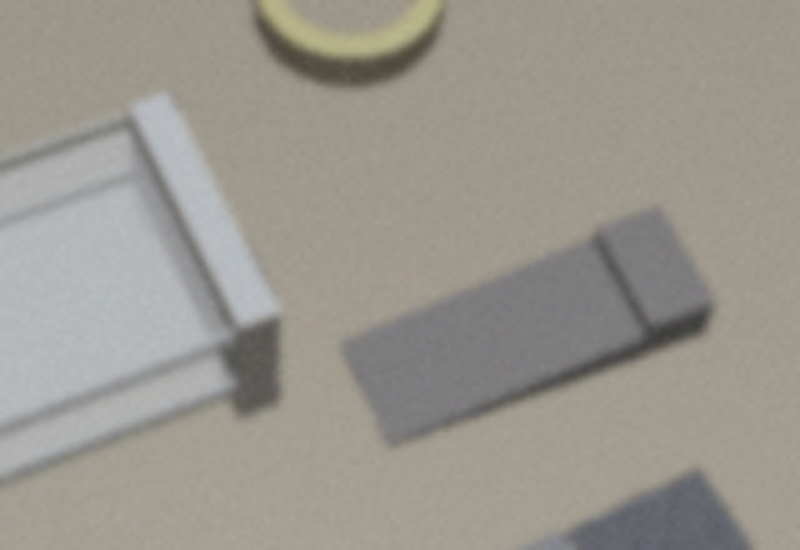

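```bash
python3 - <<'E'
from h import *
np.set_printoptions(precision=1,suppress=True)
T=dict(of=(568,137,80),inf=(621,139,80),on=(581,481,80),inn=(634,481,80),hrf=(58,70,26),hrn=(58,212,26),hff=(143,70,26),hfn=(143,214,26),nf=(467,79,3),nn=(467,217,3))
S=dict(of=(279,313,80),on=(166,93,80),inf=(232,333,80),inn=(133,105,80),hrf=(711,303,26),hrn=(657,207,26),hff=(650,332,26),hfn=(597,237,26),nf=(392,445,3),nn=(343,343,3))
P={}
for k in T:
    a=ray("top",T[k][0]/5+210-.4,T[k][1]/5+195-.4,T[k][2]);b=ray("scene",S[k][0]/5+270-.4,S[k][1]/5+200-.4,T[k][2])
    P[k]=(a+b)[:2]/2; print(k,a[:2],b[:2])
yx=P['of']-P['on']; yx/=np.linalg.norm(yx); yy=np.array([-yx[1],yx[0]])
print("rack x",yx,"y",yy,"w",np.linalg.norm(P['of']-P['on']))
oc=(P['of']+P['on'])/2; foot=oc+46*yx-9*yy; print("foot",foot, "rack yaw",np.arctan2(yx[1],yx[0]))
nose=(P['nf']+P['nn'])/2; heel=(P['hrf']+P['hrn'])/2
d=nose-heel; print("nose",nose,"heel",heel,"len",np.linalg.norm(d),"dir",np.degrees(np.arctan2(d[1],d[0])),"rack -y dir",np.degrees(np.arctan2(-yy[1],-yy[0])))
print("nose rel foot in rack",(nose-foot)@yx,(nose-foot)@yy,"heel",(heel-foot)@yx,(heel-foot)@yy)
E
```

```text
of [590.4  29.8] [589.6  31.2]
inf [590.1  13. ] [591.6  12.1]
on [481.8  23.8] [481.5  24.8]
inn [482.1   7.2] [482.4  10.8]
hrf [616.5 203.5] [615.1 204.5]
hrn [567.8 201.7] [566.9 204.1]
hff [617.1 174.6] [618.7 176.3]
hfn [567.7 172.9] [571.6 175.3]
nf [619.6  64.6] [619.2  68.3]
nn [570.8  63.5] [570.  67.]
rack x [1.  0.1] y [-0.1  1. ] w 108.528358698838
foot [582.3  21. ] rack yaw 0.057344239751987526
nose [594.9  65.9] heel [591.6 203.5] len 137.64457574658806 dir -88.6140285925227 rack -y dir -86.7144170828248
nose rel foot in rack 15.196122810893643 44.010084921958004 heel 19.758820496904985 181.57901681533386
```

```bash
cat >> h.py <<'E'
from scipy.spatial.transform import Rotation as Ro
YX=np.array([np.cos(.0573),np.sin(.0573)]);YY=np.array([-YX[1],YX[0]]);FOOT=np.array([582.3,21.0])
def st(): 
    s=read_state(); p=np.array(s['eef_pos']); d=p[:2]-FOOT
    print("t",round(s['clock'],2),"pos",p.round(1),"rot",np.round(s['eef_rot'],4),"rackrel",[round(float(d@YX),1),round(float(d@YY),1)],"F",np.round(s['wrist_force'],1),"gap",round(s['finger_gap'],1)); return s
def go(rx,ry,z,yawdeg):
    "TCP target in rack-aligned frame from the foot; prints the shift"
    s=st(); X=np.append(FOOT+rx*YX+ry*YY,z); R=Ro.from_euler('xyz',s['eef_rot']).as_matrix()
    d=R.T@(X-s['eef_pos'])/1000; t=np.degrees(s['eef_rot'][2])-yawdeg; print("rows",d.round(4),"turn",round((t+180)%360-180,2))
E
python3 - <<'E'
from h import *
print("brush",ray("top",245,177,10),ray("top",298,175,10))
go(70,135,210,3.3)
E
```

```text
brush [675.62522166 167.39348406  10.        ] [681.25121158  74.5511932   10.        ]
t 0.1 pos [ 134.9 -533.   212.9] rot [-3.1406e+00 -1.0000e-04  2.4780e-01] rackrel [-478.4, -527.4] F [ 0.3  0.3 -0.6] gap 93.6
rows [ 0.6639 -0.5466  0.0036] turn 10.9
```

```bash
python3 -m handwheel '[[0.664,-0.547,0,10.9],[0.664,-0.547,0,10.9],[0.664,-0.547,0,10.9],[0.664,-0.547,0,10.9],[0.664,-0.547,0,10.9]]' 0.36 10; python3 -c "
from h import *
go(68,135,210,3.3)"
```

```text
clock: 0.72
eef_pos: [320.4, -279.9, 213.5]
eef_rot: [-3.141, 0.0, 0.057]
wrist_force: [-0.2, -1.1, -1.1]
finger_gap: 60.0
t 0.72 pos [ 320.4 -279.9  213.5] rot [-3.1406  0.      0.0572] rackrel [-278.7, -285.4] F [-0.2 -1.1 -1.1] gap 60.0
rows [ 0.3466 -0.4205  0.0039] turn -0.02
```

```bash
python3 -m handwheel '[[0.347,-0.42,0,0],[0.347,-0.42,0,0],[0.347,-0.42,0,0],[0.347,-0.42,0,0],[0.347,-0.42,0,0]]'; python3 -c "
from h import *
go(68,135,60,3.3)"
```

```text
clock: 1.35
eef_pos: [505.3, -27.7, 213.6]
eef_rot: [-3.141, 0.0, 0.057]
wrist_force: [0.8, -0.8, 0.0]
finger_gap: 60.4
t 1.35 pos [505.3 -27.7 213.6] rot [-3.1407e+00  2.0000e-04  5.7400e-02] rackrel [-79.7, -44.2] F [ 0.8 -0.8  0. ] gap 60.4
rows [ 0.1477 -0.1791  0.1537] turn -0.01
```

```bash
python3 -m handwheel '[[0.148,-0.179,0,0],[0.148,-0.179,0,0],[0.148,-0.179,0,0],[0.148,-0.179,0,0],[0.148,-0.179,0.04,0]]';python3 -m handwheel '[[0,0,0.05,0],[0,0,0.09,0],[0,0,0.10,0],[0,0,0.1,0]]'; python3 -c "
from h import *
go(68,135,12,3.3)
import cv2
crop('top','c',210,370,140,260,5)"
```

```text
clock: 1.98
eef_pos: [644.7, 162.5, 174.8]
eef_rot: [-3.14, -0.004, 0.06]
wrist_force: [0.7, -1.7, -1.3]
finger_gap: 60.6
clock: 2.48
eef_pos: [645.3, 162.7, 75.3]
eef_rot: [-3.14, -0.004, 0.06]
wrist_force: [1.3, 0.1, 0.4]
finger_gap: 60.5
t 2.48 pos [645.3 162.7  75.3] rot [-3.1398 -0.0045  0.0602] rackrel [71.0, 137.8] F [1.3 0.1 0.4] gap 60.5
rows [-0.0033  0.0029  0.0632] turn 0.15
```

View pics/c.png

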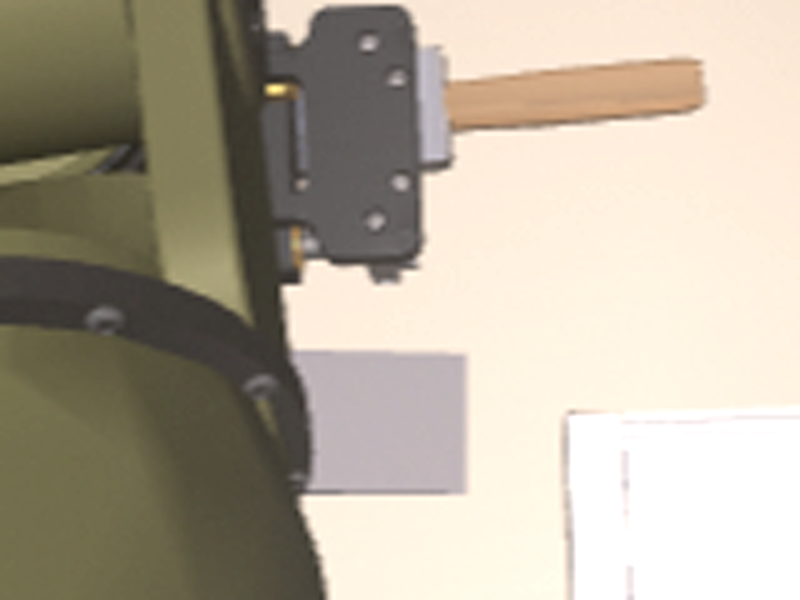

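The picture shows wedge (nose at 467,352–492) and rack untouched, with the gripper beyond the wedge's far flank. I'll descend now, then push the flank sideways.

```bash
python3 -m handwheel '[[-0.002,0.003,0.04,0],[-0.002,0.003,0.06,0],[-0.002,0.003,0.063,0],[-0.002,0.003,0.063,0]]'; python3 -m handwheel '[[-0.01,0,0,0],[-0.015,0,0,0],[-0.019,0,0,0],[-0.022,0,0,0],[-0.022,0,0,0]]'; python3 -c "
from h import *
go(33,135,12,3.3)"
```

```text
clock: 3.02
eef_pos: [645.0, 160.0, 14.5]
eef_rot: [-3.139, -0.008, 0.06]
wrist_force: [1.0, -1.1, 0.7]
finger_gap: 60.1
clock: 3.65
eef_pos: [622.9, 158.7, 14.4]
eef_rot: [-3.139, -0.008, 0.06]
wrist_force: [-0.3, -0.5, 0.7]
finger_gap: 60.2
t 3.65 pos [622.9 158.7  14.4] rot [-3.1394 -0.0076  0.0603] rackrel [48.4, 135.1] F [-0.3 -0.5  0.7] gap 60.2
rows [-0.0154  0.0001  0.0023] turn 0.15
```

```bash
python3 -m handwheel '[[-0.004,0,0,0],[-0.008,0,0,0],[-0.012,0,0,0],[-0.015,0,0,0],[-0.0155,0,0,0]]'; python3 -m handwheel '[[0.01,0,0,0],[0.03,0,-0.01,0],[0.03,0,-0.06,0],[0.03,0,-0.12,0],[0.03,0,-0.15,0]]'; python3 -c "
from h import *
go(0,210,160,93.3)"
```

```text
clock: 4.28
eef_pos: [607.2, 157.7, 14.3]
eef_rot: [-3.139, -0.007, 0.06]
wrist_force: [1.7, 1.0, 0.5]
finger_gap: 60.0
clock: 4.9
eef_pos: [637.3, 159.3, 168.2]
eef_rot: [-3.139, -0.011, 0.06]
wrist_force: [-0.3, 0.8, -0.3]
finger_gap: 60.2
t 4.9 pos [637.3 159.3 168.2] rot [-3.1389 -0.0114  0.0602] rackrel [62.8, 134.9] F [-0.3  0.8 -0.3] gap 60.2
rows [-0.0627 -0.0753  0.0077] turn -89.85
```

```bash
python3 -m handwheel '[[-0.063,-0.08,0,-90],[-0.063,-0.08,0,-90],[-0.063,-0.08,0,-90],[-0.063,-0.08,0,-90],[-0.063,-0.08,0,-90]]' 0.79; python3 -c "
from h import *
go(0,220,160,93.3)"
```

```text
clock: 5.52
eef_pos: [570.1, 235.5, 167.8]
eef_rot: [3.135, -0.007, 1.004]
wrist_force: [-0.1, -0.4, 0.7]
finger_gap: 19.9
t 5.53 pos [570.1 235.5 167.8] rot [ 3.1345 -0.0072  1.0042] rackrel [0.1, 214.9] F [-0.1 -0.4  0.7] gap 19.9
rows [ 0.0041 -0.0031  0.0078] turn -35.77
```

```bash
python3 -m handwheel '[[0.004,-0.003,0.02,-35.8],[0.004,-0.003,0.04,-35.8],[0.004,-0.003,0.06,-35.8],[0.004,-0.003,0.06,-35.8],[0.004,-0.003,0.06,-35.8]]' ; python3 -c "
from h import *
go(0,220,14,93.3)
crop('scene','d',270,470,200,350,4)"
```

```text
clock: 6.15
eef_pos: [570.7, 240.7, 107.7]
eef_rot: [3.132, -0.002, 1.628]
wrist_force: [0.2, 0.3, -0.5]
finger_gap: 19.8
t 6.15 pos [570.7 240.7 107.7] rot [ 3.1318e+00 -1.7000e-03  1.6283e+00] rackrel [1.0, 220.0] F [ 0.2  0.3 -0.5] gap 19.8
rows [-0.0002 -0.0019  0.0937] turn -0.0
```

View pics/d.png

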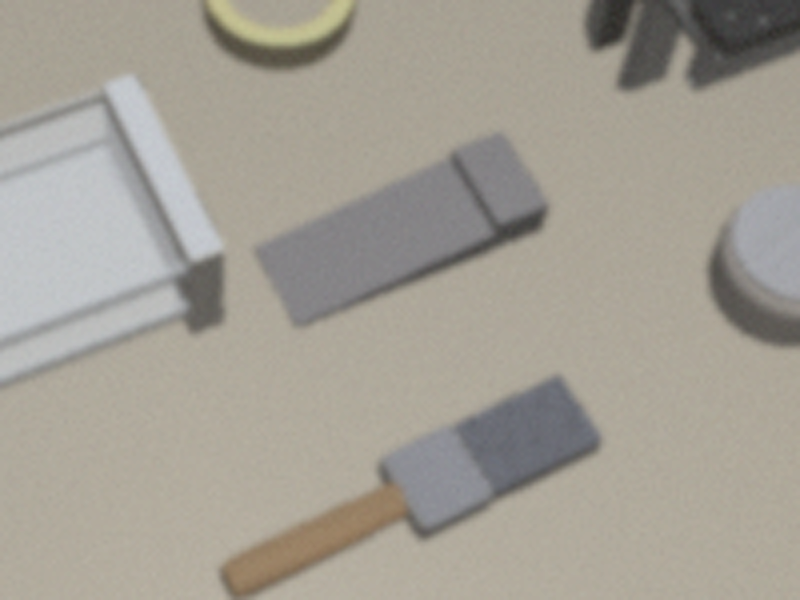

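Wedge is now in line with the foot (nose corners 256,249 and 300,325; heel rear top 500,135 and 546,207), fingers behind it at upper right.

```bash
python3 - <<'E'
from h import *
for k,(u,v,z) in dict(nn=(256,249,3),nf=(300,325,3),hrn=(500,135,26),hrf=(546,207,26),racktop_of=(222,247,80),racktop_on=(134,75,80)).items():
    d=ray("scene",u/4+270-.4,v/4+200-.4,z)[:2]-FOOT; print(k,(d@YX).round(1),(d@YY).round(1))
E
```

```text
nn -26.8 44.3
nf 21.4 46.3
hrn -26.4 180.7
hrf 20.8 181.1
racktop_of 6.0 10.0
racktop_on -99.9 9.9
```

```bash
python3 -m handwheel '[[0,-0.001,0.04,0],[0,-0.001,0.08,0],[0,-0.001,0.094,0],[0,-0.001,0.094,0]]'; python3 -c "
from h import *
go(0,192,14,93.3)"
```

```text
clock: 6.7
eef_pos: [570.8, 240.9, 14.0]
eef_rot: [3.132, -0.002, 1.626]
wrist_force: [0.2, 0.2, 0.3]
finger_gap: 19.9
t 6.7 pos [570.8 240.9  14. ] rot [ 3.1319e+00 -1.7000e-03  1.6264e+00] rackrel [1.1, 220.2] F [0.2 0.2 0.3] gap 19.9
rows [-0.0282 -0.0011 -0.    ] turn -0.11
```

```bash
python3 -m handwheel '[[-0.012,-0.001,0,0],[-0.024,-0.001,0,0],[-0.034,-0.001,0,0],[-0.044,-0.001,0,0],[-0.054,-0.001,0,0]]'; for i in 1 ; do python3 -m handwheel '[[-0.002,0,0,0],[-0.004,0,0,0],[-0.006,0,0,0],[-0.008,0,0,0],[-0.01,0,0,0]]'; done; python3 -c "
from h import *
go(0,155,14,93.3)
for i in range(4): st()"
```

```text
clock: 7.32
eef_pos: [572.9, 186.2, 14.1]
eef_rot: [3.132, -0.002, 1.626]
wrist_force: [0.7, 0.4, 0.4]
finger_gap: 19.7
clock: 7.95
eef_pos: [573.4, 176.2, 14.1]
eef_rot: [3.132, -0.002, 1.626]
wrist_force: [0.1, 1.1, 0.0]
finger_gap: 19.6
t 7.95 pos [573.4 176.2  14.1] rot [ 3.1317e+00 -1.7000e-03  1.6264e+00] rackrel [0.1, 155.5] F [0.1 1.1 0. ] gap 19.6
rows [-0.0005 -0.0001  0.0001] turn -0.11
t 7.95 pos [573.4 176.2  14.1] rot [ 3.1317e+00 -1.7000e-03  1.6264e+00] rackrel [0.1, 155.5] F [0.1 1.1 0. ] gap 19.6
t 7.95 pos [573.4 176.2  14.1] rot [ 3.1317e+00 -1.7000e-03  1.6264e+00] rackrel [0.1, 155.5] F [0.1 1.1 0. ] gap 19.6
t 7.95 pos [573.4 176.2  14.1] rot [ 3.1317e+00 -1.7000e-03  1.6264e+00] rackrel [0.1, 155.5] F [0.1 1.1 0. ] gap 19.6
t 7.95 pos [573.4 176.2  14.1] rot [ 3.1317e+00 -1.7000e-03  1.6264e+00] rackrel [0.1, 155.5] F [0.1 1.1 0. ] gap 19.6
```

```bash
cat > chk.py <<'E'
from h import *
import sys
s=read_state(); d=s['eef_pos'][:2]-FOOT; f=s['wrist_force'][:2]@YY
print(round(s['clock'],2),"ry",round(float(d@YY),1),"Fy",round(float(f),2),"F",np.round(s['wrist_force'],1)); sys.exit(int(f>float(sys.argv[1])))
E
H="python3 -m handwheel"; C="python3 chk.py 2.8"
q(){ "$@" >/dev/null; }
q python3 -m handwheel '[[-0.002,0,0,0],[-0.004,0,0,0],[-0.006,0,0,0],[-0.008,0,0,0],[-0.01,0,0,0]]'; $C &&
q python3 -m handwheel '[[-0.0015,0,0,0]]' && $C && q python3 -m handwheel '[[-0.0015,0,0,0]]' && $C && q python3 -m handwheel '[[-0.0015,0,0,0]]' && $C && q python3 -m handwheel '[[-0.0015,0,0,0]]' && $C && q python3 -m handwheel '[[-0.0015,0,0,0]]' && $C && q python3 -m handwheel '[[-0.0015,0,0,0]]' && $C && q python3 -m handwheel '[[-0.0015,0,0,0]]' && $C && q python3 -m handwheel '[[-0.0015,0,0,0]]' && $C && q python3 -m handwheel '[[-0.0015,0,0,0]]' && $C && q python3 -m handwheel '[[-0.0015,0,0,0]]' && $C && q python3 -m handwheel '[[-0.0015,0,0,0]]' && $C && q python3 -m handwheel '[[-0.0015,0,0,0]]' && $C
```

```text
8.57 ry 145.4 Fy 1.08 F [-0.3  1.1  0.4]
8.7 ry 143.7 Fy 1.3 F [0.3 1.3 0.6]
8.82 ry 142.1 Fy 0.4 F [-0.7  0.4  0.1]
8.95 ry 140.5 Fy 0.69 F [0.6 0.7 0.2]
9.07 ry 138.9 Fy 0.73 F [0.8 0.8 0.6]
9.2 ry 137.3 Fy -0.25 F [ 0.2 -0.2  0.7]
9.32 ry 135.7 Fy 0.37 F [0.5 0.4 0.3]
9.45 ry 134.1 Fy 1.07 F [-0.   1.1 -0.2]
9.57 ry 132.5 Fy 1.86 F [0.1 1.9 1.1]
9.7 ry 130.9 Fy 2.01 F [ 1.2  2.1 -0.3]
9.82 ry 129.3 Fy 1.37 F [0.5 1.4 0.7]
9.95 ry 127.7 Fy 0.76 F [0.1 0.8 0.7]
10.07 ry 126.2 Fy 3.19 F [0.1 3.2 0.2]
```

```bash
q(){ "$@" >/dev/null; }; C="python3 chk.py 9"
q python3 -m handwheel '[[0,0,0,0]]'; $C; q python3 -m handwheel '[[0,0,0,0]]'; $C;  q python3 -m handwheel '[[-0.001,0,0,0]]'; $C; q python3 -m handwheel '[[0,0,0,0]]'; $C; q python3 -m handwheel '[[-0.001,0,0,0]]'; $C
```

```text
10.2 ry 126.1 Fy 0.49 F [0.3 0.5 0.3]
10.32 ry 126.1 Fy 0.16 F [0.1 0.2 0.5]
10.45 ry 125.5 Fy 6.02 F [0.4 6.1 0. ]
10.57 ry 125.4 Fy 0.39 F [0.3 0.4 1.1]
10.7 ry 124.8 Fy 8.53 F [0.3 8.6 1.7]
```

```bash
python3 -m handwheel '[[0.002,0,0,0],[0.02,0,0,0],[0.04,0,-0.04,0],[0.04,0,-0.09,0],[0.04,0,-0.1,0]]' 1 20; python3 -c "
from h import *
go(0,0,105,93.3)
crop('scene','e',270,430,200,320,5)"
```

```text
clock: 11.32
eef_pos: [573.0, 186.6, 117.6]
eef_rot: [3.126, -0.004, 1.627]
wrist_force: [0.2, 0.1, 0.2]
finger_gap: 0.5
t 11.32 pos [573.  186.6 117.6] rot [ 3.1264 -0.0038  1.6274] rackrel [0.2, 165.9] F [0.2 0.1 0.2] gap 0.5
rows [-0.1659 -0.0003  0.012 ] turn -0.05
```

View pics/e.png

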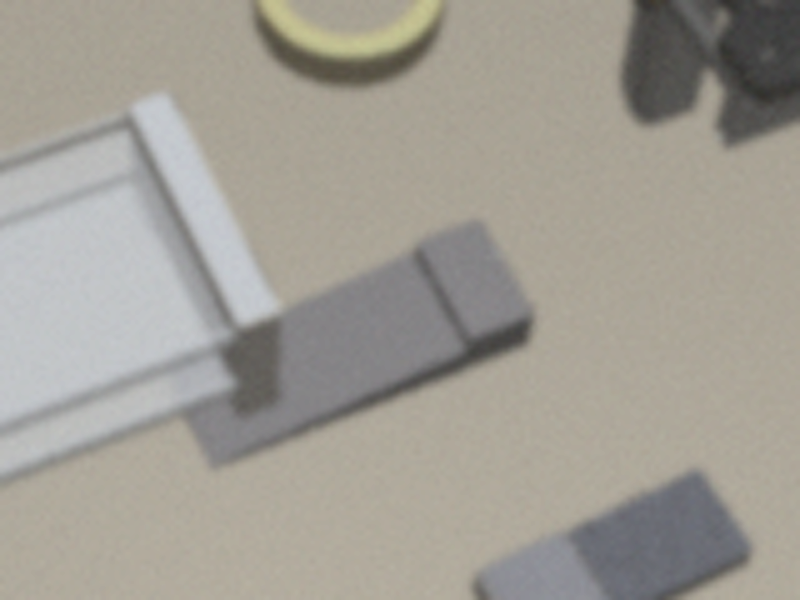

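The wedge lies under the foot (nose far corner 215,465; heel at 480–530), and the rack corner (279,313) is where it was at the start. Now to press.

```bash
python3 -c "
from h import *
a=cv2.imread('pics/scene0.png',0).astype('f4');b=cv2.cvtColor(cams.camera('scene'),cv2.COLOR_RGB2GRAY).astype('f4')
for s in (np.s_[225:305,270:332],np.s_[230:330,150:270]):
    w=cv2.createHanningWindow(a[s].shape[::-1],cv2.CV_32F); print(cv2.phaseCorrelate(a[s]-a[s].mean(),b[s]-b[s].mean(),w))"
python3 -m handwheel '[[-0.05,0,0,0],[-0.1,0,0,0],[-0.15,0,0,0],[-0.166,0,0.005,0],[-0.166,0,0.012,0]]';python3 -m handwheel '[[0,0,0.005,0],[0,0,0.009,0],[0,0,0.012,0],[0,0,0.013,0],[0,0,0.013,0]]'; python3 -c "
from h import *
go(0,0,88,93.3)"
```

```text
((0.054402384818292404, -0.14700083155459964), 1.0523973092436791)
((-0.07427350849633285, -0.12108213407798019), 0.9814358571370443)
clock: 12.05
eef_pos: [581.3, 20.0, 101.1]
eef_rot: [3.131, -0.003, 1.626]
wrist_force: [-0.2, 0.9, -0.5]
finger_gap: 0.6
clock: 12.68
eef_pos: [581.5, 20.3, 88.4]
eef_rot: [3.131, -0.003, 1.626]
wrist_force: [-0.5, 1.2, 1.7]
finger_gap: 0.6
t 12.68 pos [581.5  20.3  88.4] rot [ 3.1308 -0.0034  1.6259] rackrel [-0.8, -0.7] F [-0.5  1.2  1.7] gap 0.6
rows [0.0007 0.0008 0.0004] turn -0.14
```

```bash
python3 -m handwheel '[[0,0,0.0003,0],[0,0,0.0003,0]]'; python3 -m handwheel '[[0,0,0.0004,0],[0,0,0.0004,0],[0,0,0.0004,0]]';python3 -m handwheel '[[0,0,0.0004,0],[0,0,0.0004,0],[0,0,0.0004,0]]'; python3 chk.py 9
```

```text
clock: 12.92
eef_pos: [581.6, 20.3, 88.3]
eef_rot: [3.13, -0.003, 1.626]
wrist_force: [-2.1, 1.2, 4.3]
finger_gap: 0.3
clock: 13.3
eef_pos: [581.7, 20.3, 88.3]
eef_rot: [3.13, -0.003, 1.626]
wrist_force: [-2.0, 1.7, 6.7]
finger_gap: 0.5
clock: 13.68
eef_pos: [581.7, 20.3, 88.3]
eef_rot: [3.13, -0.003, 1.626]
wrist_force: [-2.9, 0.9, 6.4]
finger_gap: 0.4
13.68 ry -0.7 Fy 1.05 F [-2.9  0.9  6.4]
```

```bash
python3 -m handwheel '[[0,-0.0001,0.0005,0],[0,-0.0001,0.0005,0],[0,-0.0001,0.0005,0],[0,-0.0001,0.0005,0]]'; python3 -c "
from h import *
from time import sleep
for n in ('scene','top'):
    for i in range(3): im=cams.camera(n); st()
    cv2.imwrite(f'pics/{n}_f.png',im[:,:,::-1])
a=cv2.imread('pics/scene0.png',0).astype('f4');b=cv2.imread('pics/scene_f.png',0).astype('f4')
for s in (np.s_[230:330,150:270],):
    w=cv2.createHanningWindow(a[s].shape[::-1],cv2.CV_32F); print(cv2.phaseCorrelate(a[s]-a[s].mean(),b[s]-b[s].mean(),w))
crop('scene','f',140,440,190,370,2.6,cv2.imread('pics/scene_f.png')) "
```

```text
clock: 14.18
eef_pos: [581.6, 20.3, 88.2]
eef_rot: [3.13, -0.003, 1.626]
wrist_force: [-3.6, 0.8, 8.0]
finger_gap: 0.4
t 14.22 pos [581.7  20.3  88.2] rot [ 3.1298 -0.0034  1.6257] rackrel [-0.7, -0.7] F [-2.9  0.8  7.4] gap 0.4
t 14.28 pos [581.7  20.3  88.2] rot [ 3.1298 -0.0035  1.6257] rackrel [-0.7, -0.7] F [-3.2  1.4  8. ] gap 0.4
t 14.32 pos [581.7  20.3  88.2] rot [ 3.1297 -0.0035  1.6257] rackrel [-0.7, -0.7] F [-3.3  1.   6.8] gap 0.4
t 14.38 pos [581.7  20.3  88.2] rot [ 3.1297 -0.0034  1.6257] rackrel [-0.7, -0.7] F [-2.9  0.9  7.2] gap 0.5
t 14.43 pos [581.7  20.3  88.2] rot [ 3.1298 -0.0034  1.6257] rackrel [-0.7, -0.7] F [-3.2  1.3  7.1] gap 0.5
t 14.47 pos [581.6  20.3  88.2] rot [ 3.1298 -0.0035  1.6257] rackrel [-0.7, -0.7] F [-3.4  0.9  7.3] gap 0.5
((-0.009793998226705014, -0.048949508287577714), 0.9873130830128988)
```

View pics/f.png

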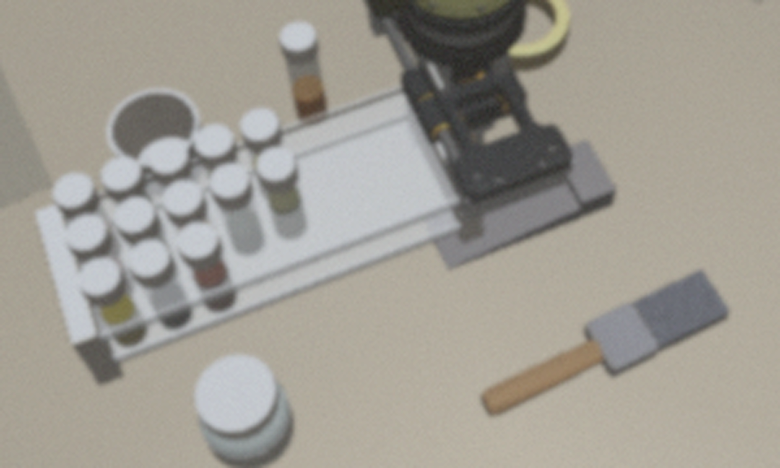

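```bash
python3 -m handwheel '[[0,-0.0003,0.00055,0],[0,-0.0003,0.00055,0],[0,-0.0003,0.00055,0],[0,-0.0003,0.00055,0],[0,-0.0003,0.00055,0]]'; python3 -c "
from h import *
for i in range(4): cams.camera('top'); st()"
```

```text
clock: 15.1
eef_pos: [581.6, 20.3, 88.2]
eef_rot: [3.129, -0.003, 1.626]
wrist_force: [-2.1, 1.2, 6.9]
finger_gap: 0.3
t 15.15 pos [581.6  20.3  88.3] rot [ 3.1288 -0.0034  1.6257] rackrel [-0.7, -0.7] F [-2.8  0.5  7.4] gap 0.7
t 15.2 pos [581.6  20.3  88.2] rot [ 3.129  -0.0035  1.6256] rackrel [-0.7, -0.7] F [-2.6  1.7  7.3] gap 0.7
t 15.25 pos [581.6  20.3  88.2] rot [ 3.1289 -0.0035  1.6257] rackrel [-0.7, -0.7] F [-2.1  0.3  7.4] gap 0.8
t 15.3 pos [581.6  20.3  88.2] rot [ 3.1288 -0.0034  1.6257] rackrel [-0.7, -0.7] F [-2.4  2.4  6.4] gap 0.4
```

```bash
python3 -m handwheel '[[0,-0.0003,0.00063,0],[0,-0.0003,0.00063,0],[0,-0.0003,0.00063,0],[0,-0.0003,0.00063,0],[0,-0.0003,0.00063,0]]'; python3 -c "
from h import *
for i in range(5): cams.camera('top'); s=st()
"
```

```text
clock: 15.92
eef_pos: [581.6, 20.3, 88.2]
eef_rot: [3.128, -0.003, 1.626]
wrist_force: [-2.1, -0.0, 7.1]
finger_gap: 0.4
t 15.97 pos [581.6  20.3  88.2] rot [ 3.1279 -0.0034  1.6256] rackrel [-0.7, -0.7] F [-1.9  1.1  7.9] gap 0.6
t 16.02 pos [581.6  20.3  88.2] rot [ 3.1279 -0.0034  1.6256] rackrel [-0.7, -0.7] F [-2.7  0.9  6. ] gap 0.9
t 16.07 pos [581.6  20.3  88.2] rot [ 3.1279 -0.0034  1.6256] rackrel [-0.7, -0.7] F [-1.7  1.7  8.1] gap 0.2
t 16.12 pos [581.6  20.3  88.2] rot [ 3.1279 -0.0034  1.6256] rackrel [-0.7, -0.7] F [-1.9  0.8  7.8] gap 0.3
t 16.18 pos [581.6  20.3  88.2] rot [ 3.1278 -0.0035  1.6256] rackrel [-0.7, -0.7] F [-2.2  2.1  7.2] gap 0.7
```

```bash
python3 -m handwheel '[[0,-0.0002,0.0007,0],[0,-0.0002,0.0007,0],[0,-0.0002,0.0007,0],[0,-0.0002,0.0007,0],[0,-0.0002,0.0007,0]]'; python3 -c "
from h import *
for i in range(5): cams.camera('top'); s=st()
from cell import manip
if 6<s['wrist_force'][2]<11: print(manip.sign_off())
"
```

```text
clock: 16.8
eef_pos: [581.6, 20.3, 88.2]
eef_rot: [3.127, -0.003, 1.626]
wrist_force: [-2.9, 0.9, 9.1]
finger_gap: -0.0
t 16.85 pos [581.7  20.3  88.2] rot [ 3.1271 -0.0035  1.6256] rackrel [-0.7, -0.7] F [-4.3  1.4  8.3] gap 0.5
t 16.9 pos [581.6  20.3  88.2] rot [ 3.1271 -0.0034  1.6256] rackrel [-0.7, -0.7] F [-3.7  1.5  8.4] gap 0.5
t 16.95 pos [581.7  20.3  88.2] rot [ 3.1271 -0.0035  1.6256] rackrel [-0.7, -0.7] F [-3.4  1.1  8.5] gap 0.4
t 17.0 pos [581.6  20.3  88.2] rot [ 3.1271 -0.0034  1.6256] rackrel [-0.7, -0.7] F [-3.9  0.9  9.1] gap 0.6
t 17.05 pos [581.7  20.3  88.2] rot [ 3.1271 -0.0034  1.6256] rackrel [-0.7, -0.7] F [-2.6  1.4  8.8] gap 0.4
the job is handed in; nothing more can be done
None
```

The wedge is under the short foot and the rack stands firm. I handed the job in at about 17 s with the closed fingertips pressing the corner top at about 8.5 N.

- **What I did:** I nudged the wedge about 17 mm sideways to line it up with the foot. I then pushed its heel with two fingertips until it bore on the foot, with the nose about 31 mm in, where the wedge is about 7 mm thick.
- **Checks that passed:** As the press rose from 4 to 9 N, the fingertips sank only about 0.1 mm, so the corner did not rock down. Before and after pictures put the rack within about 0.15 pixel (roughly 0.3 mm) of where it started. The last scene picture showed the brush, jar, vial and cup in place; the arm partly hid the tape and the can was out of view.
- **Checks that disagreed:** The last 1 mm push steps peaked at 6 and 8.5 N for a moment, over the 5 N guideline. No shift or tilt of the rack showed afterwards. About 3 N of sideways force remains in the final press.

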